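# Clamp a sample cup in the toggle fixture

### The arm

A 6-joint arm with a two-finger parallel gripper is mounted at the origin on a cart in front of the work surface, level with it; the furniture and walls round the work are solid. World frame = base frame: x ahead of the robot, y to its left, z up, the work surface at z = 0. Lengths are in m, angles in rad, forces in N, time in s.
With the tool pointing down it reaches from about 0.35 to 0.775 m from the base axis. Payload 7.3 kg.
Tool frame: the origin (TCP) lies midway between the tips of the shut fingers; the grasp point (between the pads) lies grasp_offset behind it (grasp_offset is the distance from the TCP to the grasp point, in m); z points along the fingers, y is the line along which they close (so a half turn about z gives the same grasp; the last joint's range is limited). The gripper opens to 92 mm and grips with 3 to 60 N. Pads are 19 mm wide; open, the fingers measure 130 mm over their backs; the gripper's body (75 mm by 190 mm) begins 47 mm behind the grasp point.
Start: joints at [1.191, 0.342, 1.524, -0, 1.275, -0.146], TCP at [0.122, 0.511, 0.188] pointing down, gripper open.
Joint ranges: [-2.53, 2.53], [-0.77, 2.02], [0.04, 2.7], [-1, 4.14], [0.28, 2.66], [-3.11, 3.11]. Speed limits (rad/s): [2.57, 2.57, 3.14, 3.14, 3.14, 3.14].

### API

Orientations are given as [roll, pitch, yaw] about the fixed x, y, z axes, in that order (R = Rz(yaw) Ry(pitch) Rx(roll)).
In Python, from cell import * gives the robot as it stands.
- The arm moves only by the tool step_arm, never from a script. Its argument "plan" is a list of rows, each a list of 5 numbers: the closure, from -1 (fully open) to 1 (shut), then the shift along the tool's x, y, z in m, then the turn about the tool's z in rad. In form: [[hand, x, y, z, twist], ...]. A call has 1 to 20 rows; each row is the pose to reach, as a shift and turn from the pose commanded when the call began, along the tool's axes at that moment; what a row does not reach only later rows make up. A row lasts 1/8 s, in which the tool goes at most 62.5 mm and 10.7 degrees, less where a joint would pass 70% of its speed; a pose out of reach is approached as far as the arm can. A call with a gripper value outside its range is refused whole. The fingers move at their own pace and stop on an object; "grip_force" is the grip in N (left out, the last holds). Time passes only in rows, so rows that repeat a pose let the fingers close. It gives the time, the measured TCP pose, the force, the opening and the grip force at its end, in the units of the state.
- observe(): the state, without advancing time (a new reading comes with each control period).
- read_camera(name): name is "side" or "top" or "wrist"; returns a dict with "img" (400x640x3 uint8, red, green, blue), "range_z" (400x640 float32, m along the optical axis (not along the pixel's ray), 0 where there is no reading), "fx", "fy", "cx", "cy" (pixels), "k1" (the pictures are not rectified: a ray, as slopes to the right and down, at radius r is drawn at 1 + k1 r^2 times it, then the intrinsics apply), "R" (3x3) and "t" (3): a world point X has camera coordinates R X + t; the wrist camera has in their place "T_tool_cam" (4x4, takes a point from camera to tool coordinates, whose origin is the TCP and whose axes are the flange's). Camera axes: x right, y down, z forward; pixel columns grow to the right and rows downward; lengths in m; the calibration is good to about 2 mm. A picture is of the moment at which its call begins: read the wrist's pose just before it.
- hand_in(): hands the job in; it is judged then, once.
The state is a dict: "time": time; "qpos": joint angles; "qvel": joint speeds; "joint_efforts": joint torques, N m; "tool_pos": TCP position; "tool_rot": TCP orientation; "contact_force": force on the tool from outside, world axes, zero at the start; "torque": the same for the moment, N m; "opening": finger opening in m; "grip_force": force on a finger pad.
Only numpy, scipy, OpenCV 4.12 (cv2) and the standard library are available. Lean on these libraries where they do the work, as an engineer would, in place of code of your own. Each camera call takes 0.05 s, during which the arm holds its last target. There are 200 camera calls.

### The job

The blue-lidded sample cup stands in the channel of the aluminium clamping fixture. Using the fingers only to push, without gripping or lifting anything, first slide the cup along the channel until it is fully home against the white stop, and then push the red lever of the toggle clamp over, away from the cup and down past its dead point, until it snaps into lock with the rubber pad pressing on the cup's lid. Leave everything else standing where it is.

Things in the scene. Friction and masses are not known exactly. Their poses are not given: they have to be found in the camera images.
- fixture: Clamping fixture, fixed to the worktop: L-shaped aluminium deck, 10 mm thick. Origin: on the worktop directly below the seat. Its +x is the direction in which the cup is pushed, z is up. The cup channel runs along x through the origin; the toggle clamp stands on its -y side and moves in the plane x = 0, all of it open more than 60 mm from the channel's centre line.
- seat (a point): Seat: point on the deck's top face (10 mm above the worktop) where the centre of the cup stands when it is fully home against the stop.
- pad: Black rubber pad, 22 mm in diameter, on a sprung steel spindle at the end of the clamp arm; the frame's origin lies on the arm's pivot, not at the pad. The spring gives up to 9 mm and presses on the lid with about 10 N when locked.
- cup_middle (a point): Middle of the sample cup (on its axis, 12 mm above its underside). Clear round cup with a blue snap lid: 24 mm high, body 32 mm and lid (the top 9 mm) 36 mm in diameter, 40 g, with a thin lid tab that sticks out over the rail on the clamp side. It stands loose on the deck in the channel, 50 to 75 mm short of the seat. It slides under a push of well under 1 N.
- lever (a joint): Angle of the clamp lever in rad: 0 to 0.1 open (lever upright) as found, growing as the lever is pushed over to -y of the fixture and down. With the cup in place the pad's spring is felt from about 1.0 on, the dead point is at 1.33, and beyond it the lever snaps by itself to its stop at 1.44, the locked position. It needs up to about 6 N at the red grip.
- lever_hinge (a point): Hinge axis of the lever (parallel to the fixture's x), 165 mm to the -y side of the seat and 50 mm above the worktop.
- lever_end (a point): Centre of the round outer end of the lever, 130 mm from the hinge axis. The red round grip, 18 mm thick, takes up its last 75 mm, centred on the line from lever_hinge to lever_end. With joint 0 this line stands nearly upright, 5 degrees beyond upright, away from the cup (95 degrees from the fixture's +y); locked it points to the fixture's -y, level within 2 degrees.
- cup_red: Bystander: sample cup with a red lid, 35 x 43 x 24 mm, origin under it. Not to be moved.
- drop_bottle: Bystander: small amber bottle with a white cap, 30 mm in diameter, 78 mm high, origin under it. Not to be moved.
- tube_clear: Bystander: clear self-standing tube with a blue cap, 36 mm in diameter, 118 mm high, origin under it. Not to be moved.
- beaker: Bystander: small clear beaker, 56 mm in diameter, 76 mm high, origin under it. Not to be moved.
- cup: The same blue-lidded sample cup; this origin lies under it, 4 mm off its axis towards the lid tab. Use cup_middle.
- channel_mouth (a point): Open end of the channel, on the deck's top face (10 mm above the worktop), 104 mm before the seat. The channel is 36 mm wide between two white rails whose tops are 16 mm above the worktop (6 mm above the deck). At its far end the white stop has its face 16 mm beyond the seat and its top 22 mm above the worktop.
- clamp_pivot (a point): Pivot of the steel clamp arm, 110 mm to the -y side of the seat, 62 mm above the worktop. Open, the arm stands straight up with its top 181 mm above the worktop and its rubber pad facing the channel; as the lever goes over, the arm swings down, and in lock it lies level over the seat with the pad on the cup's lid. Arm and lever are coupled by a link.
Things that resemble listed ones, but are neither listed nor needed, are in the scene too. Of the things like the cup, leave any that is green or turquoise; of the rest the smaller one is meant.

How it is judged:
On the way, in this order (a step that is already met when the one before it is completed fails the run):
1. the cup stands home against the stop (its centre within 6 mm of the seat) while the lever is still open (horizontal distance between cup_middle and seat below 0.006 m and z of cup_middle in the frame of fixture below 0.027 m and angle between cup_middle's own z axis and vertical below 0.12 rad and value of joint lever below 0.4 rad), for 0.2 s.
2. the lever is past its dead point and in lock (value of joint lever above 1.4 rad and horizontal distance between cup_middle and seat below 0.006 m), for 0.2 s.
At the end, for the whole second after the job is handed in: The lever is in lock (joint above 1.40 rad), the cup stands upright (within 0.12 rad) on the deck with its centre within 6 mm of the seat, at rest, and the pad presses on it with more than 4 N (all of step 2 and z of cup_middle in the frame of fixture below 0.027 m and angle between cup_middle's own z axis and vertical below 0.12 rad and contact force between pad and cup above 4 N and linear speed of cup below 0.02 m/s); the robot touches nothing.
It fails at once if the cup is lifted off the deck by more than 8 mm (z of cup_middle in the frame of fixture above 0.03 m).
It fails at once if the cup is tipped by more than 0.5 rad (angle between cup_middle's own z axis and vertical above 0.5 rad).
It fails at once if a bystander is moved by more than 20 mm (distance of any of cup_red, drop_bottle, tube_clear, beaker from where it was at the start of the episode above 0.02 m).
It also fails if it takes over 48 s, if anything falls off the work surface, if the arm or the gripper's body presses on something with over 40 N, if the wrist force passes 120 N, or if a joint passes its speed limit or range.

## Working session

There is one attempt and no reset: what is moved stays moved. The work goes in short steps, Python scripts to look and compute and a tool call to move; the robot and the scene stay as the last step left them, time stands still between calls to the robot, and variables do not carry over. Pictures are saved under pics/ and viewed, at most 10 in all, crops included, and the job is handed in when it is done.

Besides the shell and the picture viewer there is one more tool, called after "Call:" by a JSON object that holds its "fn" and its "kwargs", one argument or row to a line. step_arm: Moves the arm, as the interface text tells. Its arguments: {"type":"object","properties":{"plan":{"type":"array","items":{"type":"array","items":{"type":"number"}}},"grip_force":{"type":"number"}},"required":["plan"]}

```bash
mkdir -p pics; cat > h.py <<'E'
from cell import *
import numpy as np, cv2
def snap(n,f):
    c=read_camera(n); cv2.imwrite('pics/'+f+'.png',c['img'][:,:,::-1]); np.save('pics/'+f+'.npy',c,allow_pickle=True); return c
def load(f): return np.load('pics/'+f+'.npy',allow_pickle=True).item()
def ray(c,u,v):
    p=cv2.undistortPoints(np.array([[[u,v]]],float),np.array([[c['fx'],0,c['cx']],[0,c['fy'],c['cy']],[0,0,1]]),np.array([c['k1'],0,0,0.]))[0,0]
    return np.array([p[0],p[1],1])
def atz(c,u,v,z):
    d=c['R'].T@ray(c,u,v); o=-c['R'].T@c['t']; return o+d*(z-o[2])/d[2]
def pt(c,u,v):
    w=c['range_z'][int(v)-1:int(v)+2,int(u)-1:int(u)+2]; w=w[w>0]
    return c['R'].T@(ray(c,u,v)*np.median(w)-c['t']) if len(w) else None
E
python3 - <<'E'
from h import *
a=snap('top','top');b=snap('side','side')
for c in(a,b): print(-c['R'].T@c['t'],c['fx'],c['k1'])
print(observe())
E
```

```text
[ 0.42969991 -0.20454393  1.3019632 ] 447.5308567169743 0.02324489081637383
[ 0.09336232 -0.85324577  0.70994589] 453.56553924095533 0.004736465408559843
{'time': 0.1, 'qpos': array([ 1.19098746e+00,  3.42625870e-01,  1.52493177e+00, -1.53280319e-05,
        1.27537249e+00, -1.46013934e-01]), 'qvel': array([ 0.00093054, -0.00260897, -0.00276825, -0.00196936, -0.00106911,
       -0.00069355]), 'joint_efforts': array([ 2.76777711e-03, -4.32003665e+01, -2.44693476e+01,  7.19384383e-02,
        5.25365677e-02, -7.63111302e-06]), 'tool_pos': array([0.12146374, 0.51033326, 0.187825  ]), 'tool_rot': array([-3.14026727e+00, -1.80095921e-04,  2.90780207e+00]), 'contact_force': array([0.30945529, 0.5053949 , 0.44382743]), 'torque': array([-0.03132953, -0.01817883, -0.01611465]), 'grip_force': 0.0, 'opening': 0.09219274477852323}
```

View pics/top.png

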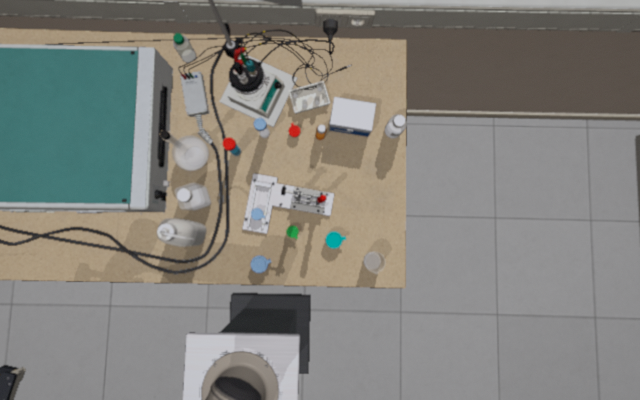

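View pics/side.png

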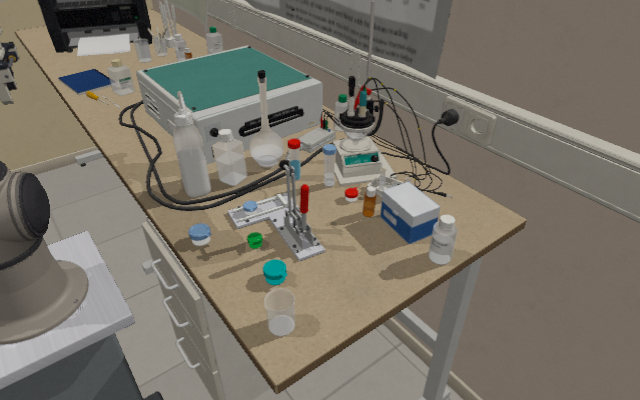

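The top view shows the channel at about (258,205), with the cup near (257,216). The clamp points to image right, with the red grip at about (321,199). Next I'll enlarge it.

```bash
python3 - <<'E'
from h import *
a=load('top');b=load('side')
i=cv2.resize(a['img'][165:245,235:345],None,fx=7,fy=7,interpolation=cv2.INTER_CUBIC)
cv2.imwrite('pics/tc.png',i[:,:,::-1])
i=cv2.resize(b['img'][150:265,220:335],None,fx=5.2,fy=5.2,interpolation=cv2.INTER_CUBIC)
cv2.imwrite('pics/sc.png',i[:,:,::-1])
E
```

```text
(no output)
```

View pics/tc.png

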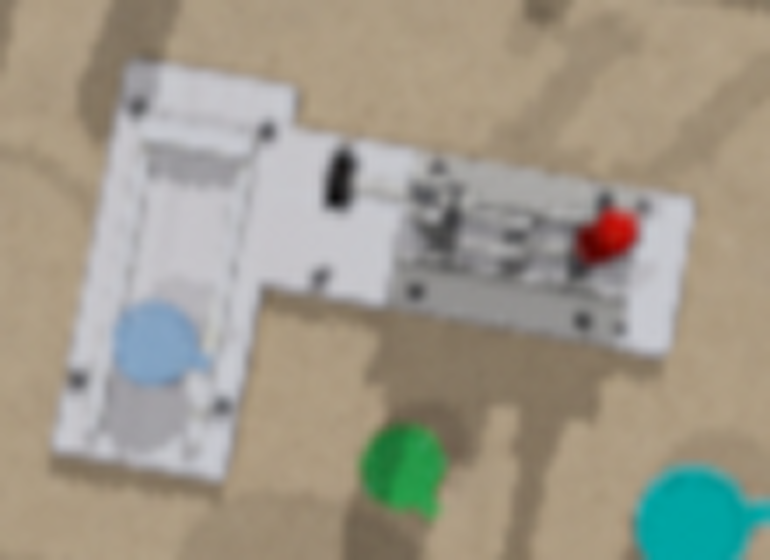

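View pics/sc.png

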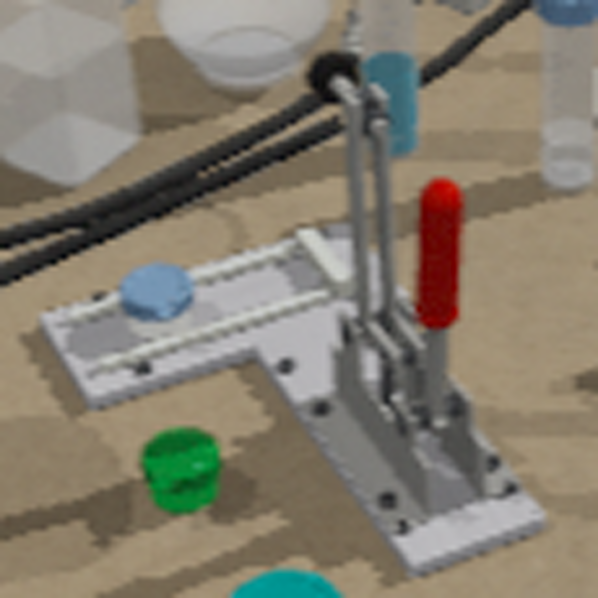

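Enlarged views: the deck corners in the crop are at about (128,62), (297,90), (52,452), (222,480), (692,198) and (668,355). The cup lid is at (155,343), the pad at (341,178), and the lever's end at (622,230) in the top crop and (441,188) in the side crop. I'll convert these.

```bash
python3 - <<'E'
from h import *
np.set_printoptions(precision=4,suppress=True)
a=load('top');b=load('side')
T=lambda x,y,z: atz(a,235+(x+.5)/7-.5,165+(y+.5)/7-.5,z)
S=lambda x,y,z: atz(b,220+(x+.5)/5.2-.5,150+(y+.5)/5.2-.5,z)
P={k:T(*v,.01)[:2] for k,v in dict(fl=(128,62),fr=(297,90),nl=(52,452),nr=(222,480),cr=(692,198),cn=(668,355)).items()}
print(P)
for k in [('fl','nl'),('fr','nr'),('fl','fr'),('nl','nr'),('cr','cn')]:
    d=P[k[0]]-P[k[1]]; print(k,np.linalg.norm(d),np.degrees(np.arctan2(d[1],d[0])))
cup=T(153,343,.034); print('cup',cup, S(157,285,.034))
print('stop face top',T(200,152,.022), 'rail mouth',T(95,435,.016),T(205,455,.016))
print('lever end top',T(615,230,.185),'side',S(441,188,.18))
print('pad',T(341,178,.165))
# red points
for n,c in(('t',a),('s',b)):
    i=c['img'].astype(int); m=(i[...,0]>130)&(i[...,1]<60)&(i[...,2]<60)
    q=[]
    for v,u in zip(*np.nonzero(m)):
        p=pt(c,u,v)
        if p is not None and .3<p[0]<.7: q.append(p)
    q=np.array(q); print(n,len(q))
    q=q[(q[:,2]>.08)&(q[:,2]<.22)]; 
    for lo in np.arange(.08,.2,.02):
        s=q[(q[:,2]>=lo)&(q[:,2]<lo+.02)]
        if len(s)>2: print(lo,len(s),s.mean(0),s.min(0),s.max(0))
E
```

```text
{'fl': array([ 0.6072, -0.0131]), 'fr': array([ 0.5972, -0.0836]), 'nl': array([0.4451, 0.0117]), 'nr': array([ 0.4353, -0.0583]), 'cr': array([ 0.5561, -0.2487]), 'cn': array([ 0.4908, -0.2401])}
('fl', 'nl') 0.16399698797842244 -8.696083739513547
('fr', 'nr') 0.1638817053190577 -8.884980864709055
('fl', 'fr') 0.07125824339097306 81.91913720495526
('nl', 'nr') 0.07071933030731137 82.01795396946704
('cr', 'cn') 0.06580394577706192 -7.484167442896834
cup [ 0.4896 -0.0312  0.034 ] [ 0.4928 -0.033   0.034 ]
stop face top [ 0.569  -0.0458  0.022 ] rail mouth [ 0.4524 -0.0065  0.016 ] [ 0.4453 -0.0517  0.016 ]
lever end top [ 0.5268 -0.2154  0.185 ] side [ 0.5274 -0.2226  0.18  ]
pad [ 0.5452 -0.1152  0.165 ]
t 129
0.1 106 [0.6716 0.0391 0.1158] [0.6576 0.0224 0.1074] [0.687  0.0528 0.1178]
0.16000000000000003 23 [ 0.5272 -0.2156  0.1754] [ 0.5213 -0.222   0.1713] [ 0.5341 -0.2093  0.1774]
s 103
0.1 72 [0.6719 0.0275 0.1166] [ 0.5357 -0.2177  0.1058] [0.689  0.0518 0.1199]
0.16000000000000003 31 [ 0.5286 -0.2222  0.1758] [ 0.5225 -0.2254  0.1695] [ 0.536  -0.2163  0.1791]
```

```bash
cat >> h.py <<'E'
from scipy.spatial.transform import Rotation as Ro
yaw=np.radians(-8.4); SEAT=np.array([.553,-.0405,0])
FX=Ro.from_euler('z',yaw).as_matrix()
def F(x,y,z): return SEAT+FX@np.array([x,y,z])
def toF(p): return FX.T@(np.asarray(p)-SEAT)
def delta(p,base=None):
    s=observe(); Rt=Ro.from_euler('xyz',s['tool_rot']).as_matrix()
    return Rt.T@(np.asarray(p)-(s['tool_pos'] if base is None else base))
E
python3 - <<'E'
from h import *
np.set_printoptions(precision=4,suppress=True)
a=load('top')
try: print(grasp_offset)
except Exception as e: print(e)
for n,u,v in [('washb',165,233),('blue2',259,264),('tube',261,125),('vial',230,145),('flask',175,137),('b2',184,195),('box',150,120),('amber',321,131)]:
    print(n,pt(a,u,v))
print(toF(pt(a,256.9,214)))
s=observe();print(s['tool_pos'],s['tool_rot'])
p=F(-.112,0,.40);print(p,delta(p))
print(load('top')['cx'],load('top')['cy']); print(read_camera('wrist')['T_tool_cam'])
E
```

```text
0.0188
washb [0.4293 0.1378 0.2859]
blue2 [ 0.3488 -0.0436  0.032 ]
tube [ 0.7251 -0.0457  0.1161]
vial [0.668  0.0353 0.1169]
flask [0.7108 0.2207 0.0024]
b2 [0.5277 0.1411 0.1493]
box [0.7202 0.2367 0.158 ]
amber [ 0.7222 -0.2082  0.0762]
[-0.065  -0.0013  0.0319]
[0.1215 0.5103 0.1878] [-3.1403 -0.0002  2.9078]
[ 0.4422 -0.0241  0.4   ] [-0.4358 -0.4459 -0.2117]
319.35488932013743 189.81428092616542
[[-0.0004 -0.9529 -0.3032  0.082 ]
 [ 1.     -0.0006  0.0005  0.0002]
 [-0.0007 -0.3032  0.9529 -0.1976]
 [ 0.      0.      0.      1.    ]]
```

Call:
{"fn": "step_arm", "kwargs": {
  "plan": [
    [1,0,0,-0.06,0],
    [1,0,0,-0.12,0],
    [1,0,0,-0.18,0.1],
    [1,0,0,-0.21,0.2],
    [1,0,0,-0.21,0.3],
    [1,-0.05,-0.05,-0.21,0.45],
    [1,-0.09,-0.09,-0.21,0.6],
    [1,-0.13,-0.13,-0.21,0.75],
    [1,-0.17,-0.17,-0.21,0.9],
    [1,-0.21,-0.21,-0.21,1.05],
    [1,-0.25,-0.25,-0.21,1.2],
    [1,-0.29,-0.29,-0.21,1.3],
    [1,-0.33,-0.33,-0.21,1.4],
    [1,-0.37,-0.37,-0.21,1.484],
    [1,-0.41,-0.41,-0.21,1.484],
    [1,-0.436,-0.446,-0.21,1.484],
    [1,-0.436,-0.446,-0.21,1.484],
    [1,-0.436,-0.446,-0.21,1.484],
    [1,-0.436,-0.446,-0.21,1.484]
  ]
}}

```text
time: 2.52
tool_pos: [0.442, -0.0231, 0.3987]
tool_rot: [3.141, -0.0, 1.425]
contact_force: [-0.0, 0.4, 0.1]
opening: 0.0005
grip_force: 0.0
```

```bash
cat >> h.py <<'E'
def wrist(f):
    s=observe(); c=read_camera('wrist'); T=c['T_tool_cam']
    W=np.eye(4); W[:3,:3]=Ro.from_euler('xyz',s['tool_rot']).as_matrix(); W[:3,3]=s['tool_pos']
    W=np.linalg.inv(W@T); c['R']=W[:3,:3]; c['t']=W[:3,3]
    cv2.imwrite('pics/'+f+'.png',c['img'][:,:,::-1]); np.save('pics/'+f+'.npy',c,allow_pickle=True); return c
E
python3 -c "
from h import *
wrist('w1')"
```

```text
(no output)
```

View pics/w1.png

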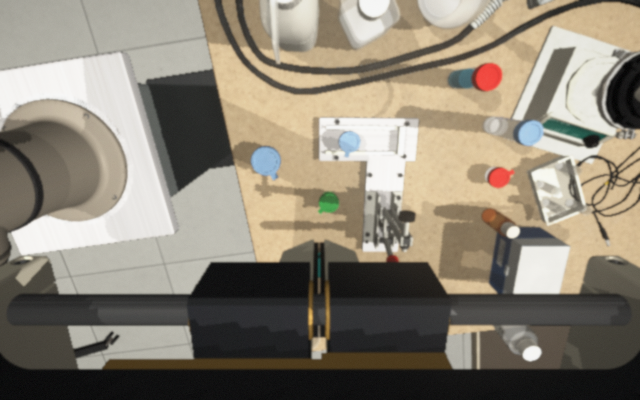

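The wrist view shows the cup lid at (348,141). The deck corners are at (320,119), (320,159), (417,120) and (414,160), and the stop is near (402,137). I'll check these against the top-camera estimates.

```bash
python3 - <<'E'
from h import *
np.set_printoptions(precision=4,suppress=True)
c=load('w1')
for n,u,v,z in [('cup',348.5,141,.034),('c1',320,119,.01),('c2',320,159,.01),('c3',417,120,.01),('c4',415,160,.01),('end',392,259,.18)]:
    p=atz(c,u,v,z);print(n,p,toF(p),pt(c,u,v))
cv2.imwrite('pics/w1c.png',cv2.resize(c['img'][105:270,310:430],None,fx=3.6,fy=3.6,interpolation=cv2.INTER_CUBIC)[:,:,::-1])
print(delta(F(-.112,0,.019)))
E
```

```text
cup [ 0.4904 -0.0291  0.034 ] [-0.0636  0.0022  0.034 ] [ 0.4903 -0.0288  0.0355]
c1 [0.4497 0.01   0.01  ] [-0.1096  0.0349  0.01  ] [0.4497 0.0101 0.011 ]
c2 [ 0.44   -0.0562  0.01  ] [-0.1095 -0.032   0.01  ] [ 0.44   -0.0559  0.0116]
c3 [ 0.6081 -0.0149  0.01  ] [0.0507 0.0334 0.01  ] [ 0.6076 -0.0147  0.0116]
c4 [ 0.6006 -0.0816  0.01  ] [ 0.0531 -0.0337  0.01  ] [ 0.6024 -0.0833  0.0028]
end [ 0.5196 -0.1703  0.18  ] [-0.014  -0.1333  0.18  ] [ 0.5287 -0.2023  0.1219]
[-0.0011  0.0001  0.3798]
```

View pics/w1c.png

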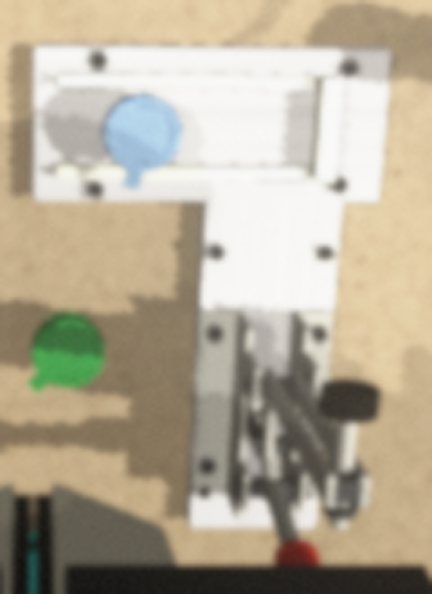

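Enlarged view: the stop face is at crop x≈319 and the cup is centred in the channel at crop (142,132). This matches the earlier estimate, so I'll descend behind the cup.

Call:
{"fn": "step_arm", "kwargs": {
  "plan": [
    [1,0,0,0.05,0],
    [1,0,0,0.11,0],
    [1,0,0,0.17,0],
    [1,0,0,0.23,0],
    [1,0,0,0.28,0],
    [1,0,0,0.33,0],
    [1,0,0,0.36,0],
    [1,0,0,0.379,0],
    [1,0,0,0.379,0],
    [1,0,0,0.379,0]
  ]
}}

```text
time: 3.82
tool_pos: [0.4431, -0.0238, 0.0203]
tool_rot: [3.14, 0.0, 1.425]
contact_force: [0.4, -0.7, 0.2]
opening: 0.0004
grip_force: 0.0
```

```bash
python3 - <<'E'
from h import *
np.set_printoptions(precision=4,suppress=True)
c=load('w1')
p=atz(c,398.6,139.7,.022);print('stopface',toF(p))
s=observe();print(s['tool_pos'],toF(s['tool_pos']),s['contact_force'],delta(F(-.037,0,.020)))
wrist('w2')
E
```

```text
stopface [0.0198 0.0026 0.022 ]
[ 0.4431 -0.0238  0.0203] [-0.1111  0.0004  0.0203] [ 0.4246 -0.6697  0.2155] [-0.0005  0.0741  0.0004]
```

View pics/w2.png

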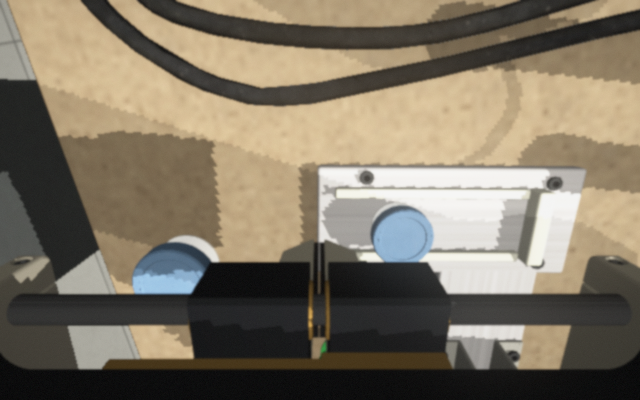

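The cup lid is at (402,235) and the stop face is near (528,225), with the fingers behind the cup on the channel axis. I'll push most of the way, then measure.

Call:
{"fn": "step_arm", "kwargs": {
  "plan": [
    [1,0,0.005,0,0],
    [1,0,0.01,0,0],
    [1,0,0.015,0,0],
    [1,0,0.02,0,0],
    [1,0,0.025,0,0],
    [1,0,0.03,0,0],
    [1,0,0.035,0,0],
    [1,0,0.04,0,0],
    [1,0,0.045,0,0],
    [1,0,0.05,0,0],
    [1,0,0.055,0,0],
    [1,0,0.06,0,0],
    [1,0,0.06,0,0],
    [1,0,0.06,0,0]
  ]
}}

```text
time: 5.62
tool_pos: [0.5016, -0.0329, 0.0193]
tool_rot: [-3.141, -0.0, 1.424]
contact_force: [0.2, 0.3, 0.2]
opening: 0.0004
grip_force: 0.0
```

```bash
python3 - <<'E'
from h import *
np.set_printoptions(precision=4,suppress=True)
s=observe();print(toF(s['tool_pos']),s['contact_force'])
def blob(c,n):
    i=cv2.cvtColor(c['img'],cv2.COLOR_RGB2HSV); m=cv2.inRange(i,(98,60,90),(115,200,255))
    k,l,st,ce=cv2.connectedComponentsWithStats(m)
    for j in range(1,k):
        if st[j,4]>30:
            x,y,w,h=st[j,:4]; 
            p=atz(c,x+(w-1)/2,y+(h-1)/2,.034); q=toF(p)
            if abs(q[1])<.03 and abs(q[0])<.12: print(n,st[j],q,toF(atz(c,x,ce[j][1],.034)),toF(atz(c,x+w-1,ce[j][1],.034)))
blob(load('w2'),'w2');blob(wrist('w3'),'w3');blob(load('top'),'top0');blob(snap('top','top2'),'top')
c=load('w3');cv2.imwrite('pics/w3c.png',cv2.resize(c['img'][150:290,180:480],None,fx=2.6,fy=2.6)[:,:,::-1])
E
```

```text
[-0.052   0.0001  0.0193] [0.2229 0.3081 0.2404]
w2 [ 372  209   61   54 2569] [-0.0627  0.0022  0.034 ] [-0.0799  0.0015  0.034 ] [-0.0454  0.0015  0.034 ]
w3 [ 270  207   60   50 1907] [-0.0624  0.0048  0.034 ] [-0.0791  0.0063  0.034 ] [-0.0456  0.0063  0.034 ]
top0 [252 209  12  11 104] [-0.0647 -0.0032  0.034 ] [-0.0673  0.0121  0.034 ] [-0.062  -0.0185  0.034 ]
```

View pics/w3c.png

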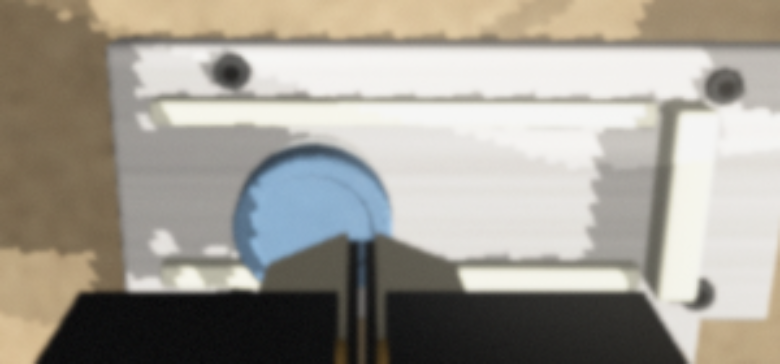

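The fingers at full-image (318,242) overlap the lid, and the cup hasn't moved from x≈-0.0625. I'll check the depth at the fingertips.

```bash
python3 - <<'E'
from h import *
np.set_printoptions(precision=4,suppress=True)
c=load('w3')
s=observe(); X=c['R']@s['tool_pos']+c['t']; print('TCP px',X[0]/X[2]*c['fx']+c['cx'],X[1]/X[2]*c['fy']+c['cy'],X[2],c['fx'],c['k1'])
for u,v in [(300,247),(305,252),(312,244),(325,244),(335,247),(340,252),(290,256),(350,256),(300,259),(340,259),(285,225),(300,215),(320,210),(318,230)]: print(u,v,c['range_z'][v,u],toF(pt(c,u,v)) if pt(c,u,v) is not None else None)
print(s['contact_force'],s['torque'])
E
```

```text
TCP px 317.81437226616043 229.242898555748 0.21336818529632529 347.3025938034476 0.0014613666012560226
300 247 0.16472377 [-0.0602  0.0113  0.0678]
305 252 0.15850945 [-0.0577  0.0113  0.0732]
312 244 0.16695215 [-0.0547  0.0109  0.0636]
325 244 0.16879131 [-0.0484  0.011   0.064 ]
335 247 0.16401033 [-0.0437  0.011   0.0673]
340 252 0.1590028 [-0.0417  0.0113  0.0731]
290 256 0.15597583 [-0.0642  0.0112  0.0769]
350 256 0.15593338 [-0.0374  0.011   0.0764]
300 259 0.15345915 [-0.0596  0.0113  0.08  ]
340 259 0.15223938 [-0.0421  0.0113  0.0798]
285 225 0.1950012 [-0.0704  0.0092  0.035 ]
300 215 0.1921768 [-0.0619  0.0153  0.0353]
320 210 0.21890157 [-0.0506  0.0097  0.0112]
318 230 0.1969699 [-0.0518  0.0061  0.035 ]
[-0.3846 -0.3093 -0.9463] [-0.1335  0.0774  0.0172]
```

The lowest visible part of the fingers is at z≈0.063, well above the reported TCP. I'll check this with the side camera's depth before acting.

```bash
python3 - <<'E'
from h import *
np.set_printoptions(precision=4,suppress=True)
c=snap('side','side2'); a=load('side')
s=observe()
def cloud(c):
    v,u=np.mgrid[0:400,0:640]; uv=np.stack([u,v],-1).reshape(-1,1,2).astype(float)
    K=np.array([[c['fx'],0,c['cx']],[0,c['fy'],c['cy']],[0,0,1]])
    n=cv2.undistortPoints(uv,K,np.array([c['k1'],0,0,0.]))[:,0]
    z=c['range_z'].reshape(-1); P=np.c_[n,np.ones(len(n))]*z[:,None]
    return ((P-c['t'])@c['R']-SEAT)@FX, z>0
P,ok=cloud(c); Q,ok2=cloud(a)
m=ok&(abs(P[:,0]+.052)<.12)&(abs(P[:,1])<.05)&(P[:,2]>.008)&(P[:,2]<.2)
ch=m&(np.abs(c['range_z']-a['range_z']).reshape(-1)>.01)
for lo in np.arange(.01,.2,.01):
    k=ch&(P[:,2]>=lo)&(P[:,2]<lo+.01)
    if k.any(): print(round(lo,3),k.sum(),P[k].min(0),P[k].max(0))
X=c['R']@s['tool_pos']+c['t'];u,v=X[0]/X[2]*c['fx']+c['cx'],X[1]/X[2]*c['fy']+c['cy'];print(u,v)
cv2.imwrite('pics/s2c.png',cv2.resize(c['img'][int(v)-70:int(v)+50,int(u)-70:int(u)+90],None,fx=4.8,fy=4.8,interpolation=cv2.INTER_CUBIC)[:,:,::-1])
E
```

```text
0.01 3 [-0.0649 -0.0251  0.011 ] [-0.0228  0.0096  0.0173]
0.05 3 [-0.0525 -0.0121  0.0581] [-0.0488 -0.0082  0.0594]
0.06 28 [-0.0633 -0.0139  0.0602] [-0.0392 -0.0082  0.0694]
0.07 49 [-0.0695 -0.0139  0.0707] [-0.0361  0.0056  0.0798]
0.08 56 [-0.0699 -0.0145  0.08  ] [-0.0359  0.0109  0.09  ]
0.09 58 [-0.0709 -0.016   0.09  ] [-0.0349  0.0128  0.0996]
0.1 59 [-0.0708 -0.0143  0.1003] [-0.0335 -0.001   0.1096]
0.11 8 [-0.0786 -0.0158  0.1102] [-0.036  -0.0098  0.1198]
0.12 48 [-0.1386 -0.0389  0.1208] [0.028  0.0288 0.1299]
0.13 201 [-0.1385 -0.0405  0.1304] [0.0346 0.0273 0.14  ]
0.14 291 [-0.1445 -0.0412  0.1401] [0.0401 0.029  0.15  ]
0.15 212 [-0.1463 -0.0412  0.1501] [0.0424 0.0342 0.16  ]
0.16 856 [-0.1465 -0.0419  0.16  ] [0.0435 0.0393 0.1699]
0.17 165 [-0.1151 -0.0291  0.1701] [-0.0345  0.0203  0.1799]
0.18 124 [-0.1018 -0.0275  0.18  ] [-0.0339  0.0203  0.19  ]
0.19 142 [-0.102  -0.027   0.1902] [-0.0352  0.0175  0.2   ]
253.39566178323383 207.76112421996024
```

View pics/s2c.png

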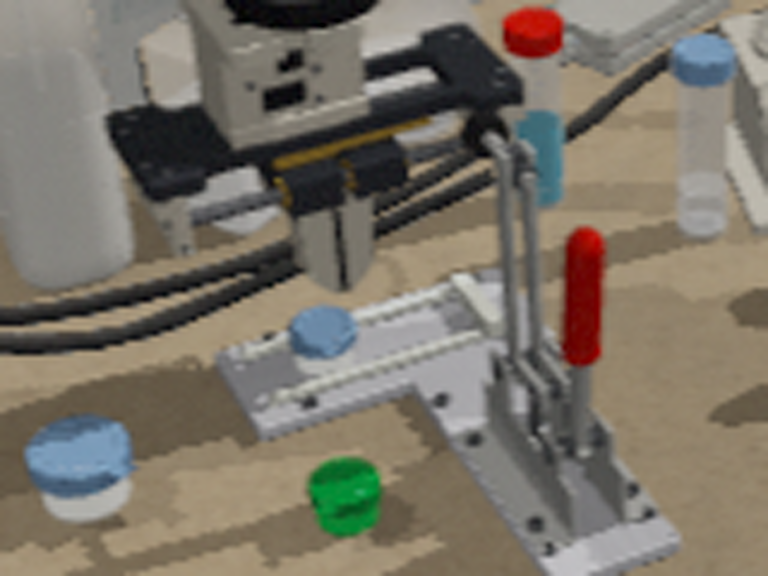

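This confirms it: in the side view the fingertips, at about (340,285), hang clear above the cup. The real tips are about 40 mm shorter than the reported TCP, tapering from ±2 mm at the tip to ±18 mm some 12 mm up, with x and y as reported. I'll move back behind the cup and go 44 mm lower, watching the force.

Call:
{"fn": "step_arm", "kwargs": {
  "plan": [
    [1,0,-0.02,0,0],
    [1,0,-0.04,0,0],
    [1,0,-0.06,0,0],
    [1,0,-0.06,0,0],
    [1,0,-0.06,0.01,0],
    [1,0,-0.06,0.02,0],
    [1,0,-0.06,0.03,0],
    [1,0,-0.06,0.035,0],
    [1,0,-0.06,0.035,0]
  ]
}}

```text
time: 6.9
tool_pos: [0.4421, -0.0241, -0.0162]
tool_rot: [-3.14, -0.0, 1.424]
contact_force: [1.1, -0.5, -0.2]
opening: 0.0004
grip_force: 0.0
```

Call:
{"fn": "step_arm", "kwargs": {
  "plan": [
    [1,0,0,0.003,0],
    [1,0,0,0.006,0],
    [1,0,0,0.009,0],
    [1,0,0,0.009,0]
  ]
}}

```text
time: 7.4
tool_pos: [0.4423, -0.0241, -0.0248]
tool_rot: [-3.141, -0.0, 1.424]
contact_force: [1.0, 0.2, -0.6]
opening: 0.0007
grip_force: 0.0
```

Call:
{"fn": "step_arm", "kwargs": {
  "plan": [
    [1,0,0.005,0,0],
    [1,0,0.01,0,0],
    [1,0,0.014,0,0],
    [1,0,0.018,0,0],
    [1,0,0.022,0,0],
    [1,0,0.026,0,0],
    [1,0,0.03,0,0],
    [1,0,0.034,0,0],
    [1,0,0.038,0,0],
    [1,0,0.042,0,0],
    [1,0,0.046,0,0],
    [1,0,0.05,0,0],
    [1,0,0.054,0,0],
    [1,0,0.058,0,0],
    [1,0,0.062,0,0],
    [1,0,0.065,0,0],
    [1,0,0.065,0,0]
  ]
}}

```text
time: 9.52
tool_pos: [0.507, -0.0337, -0.0246]
tool_rot: [3.141, -0.0, 1.424]
contact_force: [-0.8, -0.6, -0.5]
opening: 0.0001
grip_force: 0.0
```

```bash
cat > b.py <<'E'
from h import *
np.set_printoptions(precision=4,suppress=True)
s=observe();print(toF(s['tool_pos']),s['contact_force'])
def blob(c,n):
    i=cv2.cvtColor(c['img'],cv2.COLOR_RGB2HSV); m=cv2.inRange(i,(98,60,90),(115,200,255))
    k,l,st,ce=cv2.connectedComponentsWithStats(m)
    for j in range(1,k):
        if st[j,4]>15:
            x,y,w,h=st[j,:4]; q=toF(atz(c,x+(w-1)/2,y+(h-1)/2,.03))
            if abs(q[1])<.04 and abs(q[0])<.12: print(n,st[j],q,pt(c,*ce[j]),toF(pt(c,*ce[j])))
blob(wrist('wb'),'w');blob(load('side'),'s0');blob(snap('side','sb'),'s')
E
python3 b.py
```

```text
[-0.0465  0.     -0.0246] [-0.8301 -0.5968 -0.4572]
w [ 360  236   75   37 1526] [-0.0103  0.0107  0.03  ] [ 0.5444 -0.0247  0.0348] [-0.0108  0.0143  0.0348]
s0 [243 201  14  11 120] [-0.062 -0.002  0.03 ] [ 0.4912 -0.035   0.0314] [-0.062  -0.0036  0.0314]
s [265 195  11  10  93] [-0.0068 -0.0016  0.03  ] [ 0.542  -0.0451  0.0346] [-0.0102 -0.0061  0.0346]
```

The cup is now at x≈-0.010, upright. I'll push the rest in small steps, watching the force.

Call:
{"fn": "step_arm", "kwargs": {
  "plan": [
    [1,0,0.003,0,0],
    [1,0,0.006,0,0],
    [1,0,0.009,0,0],
    [1,0,0.01,0,0],
    [1,0,0.01,0,0]
  ]
}}

```text
time: 10.25
tool_pos: [0.5167, -0.0351, -0.0246]
tool_rot: [3.142, -0.0, 1.424]
contact_force: [-0.6, 0.1, -0.3]
opening: 0.0001
grip_force: 0.0
```

Call:
{"fn": "step_arm", "kwargs": {
  "plan": [
    [1,0,0.001,0,0],
    [1,0,0.0015,0,0],
    [1,0,0.0015,0,0]
  ]
}}

```text
time: 10.62
tool_pos: [0.5182, -0.0353, -0.0246]
tool_rot: [3.141, -0.0, 1.424]
contact_force: [0.1, -0.2, -0.9]
opening: 0.0006
grip_force: 0.0
```

Call:
{"fn": "step_arm", "kwargs": {
  "plan": [
    [1,0,0.001,0,0],
    [1,0,0.0015,0,0],
    [1,0,0.0015,0,0]
  ]
}}

```text
time: 11.0
tool_pos: [0.5197, -0.0356, -0.0246]
tool_rot: [3.141, -0.0, 1.424]
contact_force: [0.2, 0.7, -0.1]
opening: 0.0002
grip_force: 0.0
```

```bash
python3 b.py
```

```text
[-0.0337  0.     -0.0246] [ 0.1808  0.7209 -0.1155]
w [ 360  236   74   35 1489] [0.0022 0.0112 0.03  ] [ 0.5565 -0.0265  0.0346] [0.0015 0.0143 0.0346]
s0 [243 201  14  11 120] [-0.062 -0.002  0.03 ] [ 0.4912 -0.035   0.0314] [-0.062  -0.0036  0.0314]
s [270 193  10  11  88] [ 0.0057 -0.0012  0.03  ] [ 0.5558 -0.0447  0.0329] [ 0.0033 -0.0037  0.0329]
```

Call:
{"fn": "step_arm", "kwargs": {
  "plan": [
    [1,0,0.001,0,0],
    [1,0,0.001,0,0]
  ]
}}

```text
time: 11.35
tool_pos: [0.5207, -0.0357, -0.0246]
tool_rot: [3.141, -0.0, 1.424]
contact_force: [-0.3, -0.0, -0.4]
opening: 0.0009
grip_force: 0.0
```

Call:
{"fn": "step_arm", "kwargs": {
  "plan": [
    [1,0,0.001,0,0],
    [1,0,0.001,0,0]
  ]
}}

```text
time: 11.6
tool_pos: [0.5217, -0.0358, -0.0246]
tool_rot: [3.141, -0.0, 1.424]
contact_force: [-0.3, 0.9, 0.2]
opening: 0.0002
grip_force: 0.0
```

Call:
{"fn": "step_arm", "kwargs": {
  "plan": [
    [1,0,0.001,0,0],
    [1,0,0.001,0,0]
  ]
}}

```text
time: 11.85
tool_pos: [0.5224, -0.0359, -0.0246]
tool_rot: [-3.141, -0.0, 1.424]
contact_force: [-0.8, 0.1, 0.9]
opening: 0.0006
grip_force: 0.5
```

Call:
{"fn": "step_arm", "kwargs": {
  "plan": [
    [1,0,0.001,0,0],
    [1,0,0.001,0,0]
  ]
}}

```text
time: 12.1
tool_pos: [0.5225, -0.0359, -0.0247]
tool_rot: [-3.14, -0.0, 1.424]
contact_force: [-5.2, 0.5, 4.8]
opening: 0.0001
grip_force: 2.8
```

```bash
python3 b.py
```

```text
[-0.0308  0.0001 -0.0247] [-5.1953  0.5117  4.7972]
w [ 360  236   73   34 1471] [0.0049 0.0116 0.03  ] [ 0.5593 -0.0267  0.0348] [0.0042 0.0146 0.0348]
s0 [243 201  14  11 120] [-0.062 -0.002  0.03 ] [ 0.4912 -0.035   0.0314] [-0.062  -0.0036  0.0314]
s [270 193  11  10  92] [0.0077 0.0001 0.03  ] [ 0.5593 -0.0438  0.0322] [ 0.0067 -0.0023  0.0322]
```

The cup is home: about 5 N at the stop, at x≈+0.0045 in my estimated frame. The seat is therefore at about (0.5575,-0.041). I'll back off and rise.

Call:
{"fn": "step_arm", "kwargs": {
  "plan": [
    [1,0,-0.003,0,0],
    [1,0,-0.01,0,0],
    [1,0,-0.02,0,0],
    [1,0,-0.025,0,0],
    [1,0,-0.025,-0.03,0],
    [1,0,-0.025,-0.08,0],
    [1,0,-0.025,-0.13,0],
    [1,0,-0.025,-0.18,0],
    [1,0,-0.025,-0.22,0],
    [1,0,-0.025,-0.25,0],
    [1,0,-0.025,-0.25,0]
  ]
}}

```text
time: 13.58
tool_pos: [0.4999, -0.0327, 0.2277]
tool_rot: [3.136, 0.0, 1.424]
contact_force: [-0.5, -0.9, -0.1]
opening: 0.0001
grip_force: 0.0
```

```bash
sed -i 's/^yaw=.*/yaw=np.radians(-8.7); SEAT=np.array([.5575,-.041,0])/' h.py; cat > lv.py <<'E'
from h import *
np.set_printoptions(precision=3,suppress=True)
s=observe(); print(toF(s['tool_pos']))
def way(th,r=.110,gap=0):
    f=np.radians(95)+th; l=np.array([np.cos(f),np.sin(f)]); m=np.array([np.sin(f),-np.cos(f)])
    y,z=np.array([-.165,.05])+r*l+(.009+gap)*m
    return F(-.001,y+.012,z-.040)
E
python3 - <<'E'
from lv import *
import os
c=wrist('wl')
# lever/clamp cloud: red pts
for n,c in (('t',snap('top','t3')),('s',snap('side','s3'))):
    i=c['img'].astype(int); m=(i[...,0]>110)&(i[...,1]<60)&(i[...,2]<60)
    q=np.array([toF(p) for p in (pt(c,u,v) for v,u in zip(*np.nonzero(m))) if p is not None])
    q=q[(abs(q[:,0])<.03)&(abs(q[:,1]+.18)<.04)]; print(n,len(q))
    for lo in np.arange(.09,.2,.015):
        k=q[(q[:,2]>=lo)&(q[:,2]<lo+.015)]
        if len(k): print(round(lo,3),len(k),k.mean(0),k.min(0),k.max(0))
b=load('s3');i=cv2.cvtColor(b['img'],cv2.COLOR_RGB2HSV)
print(delta(way(0,gap=.012)+[0,0,.10]),delta(way(0,gap=.012)))
E
python3 b.py
```

```text
[-0.058 -0.001  0.228]
t 24
0.165 24 [-0.004 -0.177  0.176] [-0.01  -0.184  0.172] [ 0.003 -0.171  0.179]
s 83
0.105 16 [-0.001 -0.18   0.113] [-0.009 -0.182  0.107] [ 0.005 -0.178  0.12 ]
0.12 10 [ 0.003 -0.182  0.127] [ 0.001 -0.184  0.121] [ 0.004 -0.18   0.134]
0.135 7 [ 0.002 -0.184  0.141] [ 0.001 -0.186  0.136] [ 0.004 -0.183  0.148]
0.15 7 [ 0.002 -0.185  0.156] [-0.    -0.187  0.151] [ 0.003 -0.183  0.164]
0.165 43 [-0.002 -0.184  0.174] [-0.009 -0.188  0.165] [ 0.007 -0.179  0.18 ]
[-0.142  0.058  0.003] [-0.142  0.059  0.103]
[-0.0601 -0.0004  0.2242] [-0.5158 -0.1382 -1.0823]
w [357 147  28  35 670] [-0.0006 -0.0006  0.03  ] [ 0.5567 -0.0372  0.0345] [-0.0014  0.0036  0.0345]
s0 [243 201  14  11 120] [-0.0666 -0.0025  0.03  ] [ 0.4912 -0.035   0.0314] [-0.0665 -0.0041  0.0314]
s [268 193  13  10 112] [0.0009 0.0012 0.03  ] [ 0.5557 -0.0447  0.0339] [-0.0012 -0.0039  0.0339]
```

Call:
{"fn": "step_arm", "kwargs": {
  "plan": [
    [1,-0.04,0.015,0,0],
    [1,-0.08,0.03,0,0],
    [1,-0.12,0.045,0,0],
    [1,-0.142,0.059,0,0],
    [1,-0.142,0.059,0,0],
    [1,-0.142,0.059,0,0],
    [1,-0.142,0.059,0.03,0],
    [1,-0.142,0.059,0.06,0],
    [1,-0.142,0.059,0.08,0],
    [1,-0.142,0.059,0.1,0],
    [1,-0.142,0.059,0.103,0],
    [1,-0.142,0.059,0.103,0]
  ]
}}

```text
time: 15.32
tool_pos: [0.5366, -0.181, 0.123]
tool_rot: [3.141, -0.0, 1.425]
contact_force: [0.2, 0.3, 0.4]
opening: 0.0004
grip_force: 0.0
```

```bash
python3 - <<'E'
from lv import *
for th in np.arange(-.1,1.5,.1): print(round(th,2),delta(way(th)))
print(1.44,delta(way(1.44)),s['contact_force'])
E
```

```text
[ 0.    -0.142  0.123]
-0.1 [-0.001 -0.001  0.003]
0.0 [-0.012 -0.002  0.003]
0.1 [-0.023 -0.002  0.003]
0.2 [-0.034 -0.002  0.005]
0.3 [-0.045 -0.002  0.008]
0.4 [-0.055 -0.002  0.012]
0.5 [-0.065 -0.002  0.016]
0.6 [-0.074 -0.002  0.022]
0.7 [-0.083 -0.002  0.029]
0.8 [-0.091 -0.002  0.037]
0.9 [-0.098 -0.002  0.045]
1.0 [-0.105 -0.002  0.054]
1.1 [-0.11  -0.002  0.063]
1.2 [-0.115 -0.002  0.074]
1.3 [-0.118 -0.002  0.084]
1.4 [-0.12  -0.002  0.095]
1.44 [-0.121 -0.002  0.099] [0.217 0.312 0.445]
```

Call:
{"fn": "step_arm", "kwargs": {
  "plan": [
    [1,-0.006,-0.002,0.003,0],
    [1,-0.012,-0.002,0.003,0],
    [1,-0.018,-0.002,0.003,0],
    [1,-0.023,-0.002,0.003,0],
    [1,-0.029,-0.002,0.004,0],
    [1,-0.034,-0.002,0.005,0],
    [1,-0.04,-0.002,0.006,0],
    [1,-0.045,-0.002,0.008,0],
    [1,-0.05,-0.002,0.01,0],
    [1,-0.055,-0.002,0.012,0],
    [1,-0.06,-0.002,0.014,0],
    [1,-0.065,-0.002,0.016,0],
    [1,-0.07,-0.002,0.019,0],
    [1,-0.074,-0.002,0.022,0],
    [1,-0.074,-0.002,0.022,0]
  ]
}}

```text
time: 17.2
tool_pos: [0.5233, -0.2547, 0.1]
tool_rot: [-3.141, -0.0, 1.423]
contact_force: [0.2, 0.0, 0.3]
opening: 0.0004
grip_force: 0.0
```

```bash
cat > rd.py <<'E'
from lv import *
for n,c in (('t',snap('top','t4')),('s',snap('side','s4'))):
    i=c['img'].astype(int); m=(i[...,0]>110)&(i[...,1]<60)&(i[...,2]<60)
    q=np.array([toF(p) for p in (pt(c,u,v) for v,u in zip(*np.nonzero(m))) if p is not None])
    q=q[(abs(q[:,0])<.03)&(q[:,1]<-.16)&(q[:,1]>-.31)]
    if len(q):
        print(n,len(q),q.mean(0),q.min(0),q.max(0)); d=q.mean(0)-[0,-.165,.05]; print('theta~',np.arctan2(d[2],d[1])-np.radians(95))
print(s['contact_force'])
E
python3 rd.py; python3 b.py | grep '^s '
```

```text
[-0.001 -0.216  0.1  ]
s 93 [-0.002 -0.265  0.095] [-0.009 -0.287  0.079] [ 0.007 -0.222  0.103]
theta~ 1.0630294539744465
[0.23  0.032 0.338]
s [268 195   9   8  40] [-0.0052 -0.0003  0.03  ] [ 0.546  -0.0477  0.0331] [-0.0104 -0.0084  0.0331]
```

The lever fell ahead to about 1.0, as expected up to the spring. I'll continue along the arc, pressing it down.

Call:
{"fn": "step_arm", "kwargs": {
  "plan": [
    [1,-0.009,0,0.006,0],
    [1,-0.017,0,0.013,0],
    [1,-0.024,0,0.022,0],
    [1,-0.031,0,0.031,0],
    [1,-0.034,0,0.036,0],
    [1,-0.036,0,0.041,0],
    [1,-0.039,0,0.046,0],
    [1,-0.041,0,0.051,0],
    [1,-0.042,0,0.056,0],
    [1,-0.044,0,0.061,0],
    [1,-0.045,0,0.066,0],
    [1,-0.046,0,0.07,0],
    [1,-0.046,0,0.073,0],
    [1,-0.046,0,0.073,0]
  ]
}}

```text
time: 19.15
tool_pos: [0.5167, -0.2999, 0.0271]
tool_rot: [-3.141, -0.0, 1.424]
contact_force: [0.3, 0.2, -0.4]
opening: 0.0007
grip_force: 0.0
```

```bash
python3 rd.py; python3 b.py | grep '^s '
```

```text
[-0.001 -0.262  0.027]
t 6 [-0.003 -0.227  0.059] [-0.008 -0.228  0.056] [ 0.003 -0.226  0.061]
theta~ 1.3387681276447074
s 116 [-0.005 -0.272  0.06 ] [-0.018 -0.295  0.051] [ 0.005 -0.225  0.085]
theta~ 1.3873383473946481
[ 0.276  0.166 -0.368]
s [268 195  12   9  53] [-0.0028 -0.0041  0.03  ] [ 0.5473 -0.0521  0.0343] [-0.0084 -0.0125  0.0343]
```

The grip top is at z≈0.06, which means level and probably locked. I'll press 6 mm lower to be sure, then lift clear.

Call:
{"fn": "step_arm", "kwargs": {
  "plan": [
    [1,0,0,0.002,0],
    [1,0,0,0.004,0],
    [1,0,0,0.006,0],
    [1,0,0,0.007,0],
    [1,0,0,0.007,0]
  ]
}}

```text
time: 19.98
tool_pos: [0.5172, -0.3002, 0.0236]
tool_rot: [3.14, 0.001, 1.424]
contact_force: [-6.6, 4.8, 22.2]
opening: 0.0006
grip_force: 11.2
```

Call:
{"fn": "step_arm", "kwargs": {
  "plan": [
    [1,0,0,0.001,0],
    [1,0,0,0.002,0],
    [1,0,0,0.002,0]
  ]
}}

```text
time: 20.35
tool_pos: [0.5173, -0.3003, 0.0233]
tool_rot: [3.139, 0.002, 1.424]
contact_force: [-9.4, 6.9, 34.4]
opening: -0.0002
grip_force: 16.9
```

The lever is on its hard stop at about 34 N, against the 6 N needed to move it, so it is locked. I'll lift off.

Call:
{"fn": "step_arm", "kwargs": {
  "plan": [
    [1,0,0,-0.01,0],
    [1,0,0,-0.04,0],
    [1,0,0,-0.08,0],
    [1,0,0,-0.13,0],
    [1,0,0,-0.18,0],
    [1,0,0,-0.22,0],
    [1,0,0,-0.22,0],
    [1,0,0,-0.22,0]
  ]
}}

```text
time: 21.35
tool_pos: [0.5164, -0.2997, 0.2372]
tool_rot: [-3.14, -0.001, 1.424]
contact_force: [-0.1, -0.1, -0.5]
opening: 0.0005
grip_force: 0.0
```

```bash
python3 rd.py; python3 b.py; python3 -c "
from h import *
c=load('s4');cv2.imwrite('pics/s4c.png',cv2.resize(c['img'][150:265,220:335],None,fx=5.2,fy=5.2,interpolation=cv2.INTER_CUBIC)[:,:,::-1])"
```

```text
[-0.002 -0.262  0.237]
t 24 [-0.004 -0.233  0.059] [-0.01  -0.239  0.055] [ 0.002 -0.226  0.065]
theta~ 1.3469158209434757
s 148 [-0.002 -0.264  0.061] [-0.008 -0.296  0.017] [ 0.028 -0.185  0.064]
theta~ 1.3747121066119068
[-0.125 -0.052 -0.476]
[-0.0017 -0.2618  0.2365] [-0.0381  0.8814  0.1412]
s0 [243 201  14  11 120] [-0.0666 -0.0025  0.03  ] [ 0.4912 -0.035   0.0314] [-0.0665 -0.0041  0.0314]
s [268 195  12   9  53] [-0.0028 -0.0041  0.03  ] [ 0.5475 -0.0517  0.034 ] [-0.0083 -0.0121  0.034 ]
```

View pics/s4c.png

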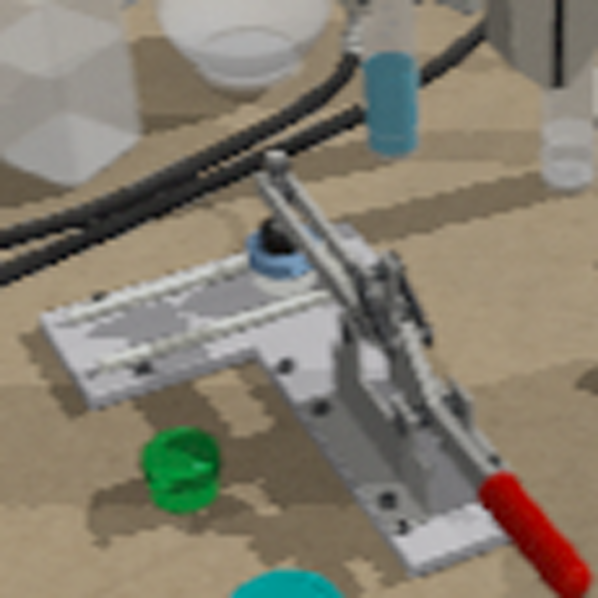

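The lever lies down level, with the red grip at (535,535). The arm is over the seat and the pad is pressing on the blue lid at (283,245), with the cup at the stop and the fingers clear.

```bash
python3 -c "
from cell import *
print(hand_in())"
```

```text
the job is handed in; nothing more can be done
None
```

I pushed the cup home against the stop and pushed the clamp lever over to its hard stop. The last picture shows the pad pressing on the lid and the arm clear, and the job is handed in; no verdict came back.

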